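# Crack open the stuck ink keeper

## Robot

A 6-joint arm with a two-finger parallel gripper is mounted at the origin on the work surface. World frame = base frame: x ahead of the robot, y to its left, z up, the work surface at z = 0. Lengths are in mm, angles in rad, forces in N, time in s.
With the tool pointing down it reaches from about 350 to 775 mm from the base axis. Payload 7.3 kg.
Tool frame: the origin (TCP) lies midway between the tips of the shut fingers; the grasp point (between the pads) lies 19 mm behind it (bot.tcp_to_grasp is the distance from the TCP to the grasp point, in mm); z points along the fingers, y is the line along which they close (so a half turn about z gives the same grasp; the last joint's range is limited). The gripper opens to 92 mm and grips with 3 to 60 N. Pads are 19 mm wide; open, the fingers measure 130 mm over their backs; the gripper's body (75 mm by 190 mm) begins 47 mm behind the grasp point.
Start: joints at [0.958, 0.342, 1.524, -0, 1.275, -0.146], TCP at [236.256, 468.858, 226.741] pointing down, gripper open.
Joint ranges: [-2.53, 2.53], [-0.77, 2.02], [0.04, 2.7], [-1, 4.14], [0.28, 2.66], [-3.11, 3.11]. Speed limits (rad/s): [2.57, 2.57, 3.14, 3.14, 3.14, 3.14].

## Interface

Orientations are given as [roll, pitch, yaw] about the fixed x, y, z axes, in that order (R = Rz(yaw) Ry(pitch) Rx(roll)).
In Python, from plant import bot, viewer gives the robot as it stands. The module is installed in compiled form; this text tells all that it offers.
- The arm moves only by the shell command python3 -m handwheel 'ROWS'. ROWS is text: rows parted by semicolons, each of 7 numbers parted by spaces: the shift along the tool's x, y, z scaled (see below), then the turn, a rotation vector about the tool's x, y, z scaled (see below), then the opening, from -1 (shut) to 1 (fully open), so that 0 is half open. In form: tx ty tz rx ry rz gripper; .... A call has 1 to 8 rows; each row is the pose to reach, as a shift and turn from the pose commanded when the call began, along the tool's axes at that moment, turning the shorter way round; what a row does not reach only later rows make up. The controller multiplies each number of a shift by 10 cm and each number of a turn by pi rad. A row lasts 1/12 s, in which the tool goes at most 41.7 mm and 7.16 degrees, less where a joint would pass 70% of its speed; a pose out of reach is approached as far as the arm can. A call with a number of a shift or a turn outside -1 to 1 is refused whole. A call with a gripper value outside its range is refused whole. The fingers move at their own pace and stop on an object; the grip force is fixed at half the most. Time passes only in rows, so rows that repeat a pose let the fingers close. It gives the time, the measured TCP pose, the force, the opening and the grip force at its end, in the units of the state.
- bot.get_obs(): the state, without advancing time (a new reading comes with each control period).
- viewer.capture(name): name is "scene" or "top"; returns a dict with "frame" (384x512x3 uint8, red, green, blue), "fov_y" (degrees; the focal length in pixels is half the picture's height over the tangent of half this angle, whatever the lens; pixels are square), "cx", "cy" (the principal point, pixels), "dist_coeffs" ([k1, k2, p1, p2, k3] as OpenCV has them; the pictures are not rectified), "T" (4x4, takes a point from camera to world coordinates). Camera axes: x right, y down, z forward; pixel columns grow to the right and rows downward; lengths in mm; the calibration is good to about 2 mm. A picture is of the moment at which its call begins. There is no depth.
- bot.close_job(): hands the job in; it is judged then, once.
Trained networks look in a picture, given as the dict that the camera call returned (one of the last four; its "shot" number tells which), for a name from the list of things; names that differ only in an ending like _2 or _b are one class to them, and where a whole thing is asked for, a point or a joint stands for the part that bears it (a point fixed in the world has none). Each returns a list of dicts, best first, with "score" (0 to 1); they miss things now and then, are a little off and sometimes report something else, mostly with a low value. They report only what shows in the picture. A call takes as long as a camera call. They do not tell look-alikes from the thing itself.
- viewer.recognise(target, picture): "centre" ([column, row] in pixels, amid what is visible of it).
- viewer.cut_out(target, picture): "pixels" (384x512 bool, what is visible of it) and "centre" ([column, row] in pixels, amid what is visible of it).
The state is a dict: "time": time; "joint_positions": joint angles; "dq": joint speeds; "tau": joint torques, N m; "tool_pos": TCP position; "tcp_rot": TCP orientation; "contact_force": force on the tool from outside, world axes, zero at the start; "moment": the same for the moment, N m; "grip_width": finger opening in mm; "finger_force": force on a finger pad.
Only numpy, scipy, OpenCV 4.12 (cv2) and the standard library are available. Lean on these libraries where they do the work, as an engineer would, in place of code of your own. Each camera call takes 0.05 s, during which the arm holds its last target. There are 200 camera calls.

## Task

Take the brass weight off the lid of the ink keeper box, stand it upright wholly on the round cork mat (set down, not dropped) and let go of it. Then pull the red-handled lid straight up until its sticky seal gives way, without jerking it high into the air, and hold it level over the box with a gap of about 20 mm all round. Finish while still holding the lid still there, resting on nothing, and leave the other things on the table alone.

Things in the scene. Friction and masses are not known exactly. Their poses are not given: they have to be found in the camera images.
- keeper: ink keeper: white open tray 190 (x) x 240 (y) x 66 mm high, fixed to the table, closed by a lift-off lid. Origin: centre of its underside; x and y along its sides, z up
- lid: grey lift-off lid, 0.4 kg: 190 x 240 x 8 mm, lying on the rim, with a plug 150 x 200 mm reaching 12 mm down inside, gripped by a sticky rubber seal. Origin: centre of the plate's underside (66 mm up when shut); axes as the keeper's. The pull rises at once to a peak of 12 to 20 N (its weight included, different each time), fades, and drops to its own 4 N once it is up about 6 mm
- lid_handle (a point): grip point of the lid's red handle, which moves with the lid: an upright plate in the middle of the lid, 16 mm thick (along the lid's x), 70 mm long (along y), 42 mm high. The point lies on the plate's middle, 24 mm above the lid's top and 18 mm below the plate's top. Pinch it from above across the 16 mm; grip firmly
- lid_seat (a point): fixed point of the keeper where lid_handle is when the lid is shut (98 mm above the table): the gap under the lid is the height of lid_handle above this point
- weight_stem (a point): point on the axis of the brass weight, half-way up its stem, 42 mm above the weight's underside; z along the stem. The stem is 28 mm in diameter, from 22 to 63 mm above the underside. It starts standing upright on the closed lid, beside one end of the handle (keeper's +y side), its axis at least 75 mm from the handle's middle
- weight: the brass weight, 0.5 to 0.75 kg: a disc 60 mm in diameter and 22 mm high with the upright stem on it, 63 mm high in all. Origin: centre of its underside
- mat: round cork mat, 150 mm in diameter, 4 mm thick, fixed flat on the table to the left or the right of the keeper. Origin: centre of its underside
- jar_red: bystander: white ink jar with a red cap, 72 mm in diameter, 70 mm high, on the other side of the keeper from the mat; origin at its underside's centre
- jar_black: bystander: white jar with a black cap, 66 mm in diameter, 60 mm high, beyond the keeper; origin at its underside's centre
- tin: bystander: steel ink tin, 90 mm in diameter, 85 mm high, beyond the keeper; origin at its underside's centre
- brayer: bystander: ink roller with a green roll and dark handle, about 230 mm long, lying at the back right
- knife: bystander: palette knife lying at the back left
- bottle: bystander: amber bottle with a black cap, 60 mm in diameter, 150 mm high, at the right; origin at its underside's centre
Things that resemble listed ones, but are neither listed nor needed, are in the scene too. Several things look just like the mat: the one meant starts farthest to the robot's right.

How it is judged:
By the outcome, as a careful person would: the job done as asked, in the order asked, and still so for the second after the job is handed in, while the arm keeps its last pose, push and grip.
It also fails if it takes over 51 s, if anything falls off the work surface, if the arm or the gripper's body presses on something with over 40 N, if the wrist force passes 120 N, or if a joint passes its speed limit or range.

## Working session

There is one attempt and no reset: what is moved stays moved. The work goes in short steps, Python scripts to look and compute and a shell command to move; the robot and the scene stay as the last step left them, time stands still between calls to the robot, and variables do not carry over. Pictures are saved under pics/ and viewed, at most 10 in all, crops included, and the job is handed in when it is done.

```bash
mkdir -p pics
cat > h.py <<'E'
import numpy as np, cv2
from plant import bot, viewer
def K(p):
    f=192/np.tan(np.radians(p["fov_y"])/2)
    return np.array([[f,0,p["cx"]],[0,f,p["cy"]],[0,0,1.]])
def ray(p,uv):
    n=cv2.undistortPoints(np.array([[uv]],float),K(p),np.array(p["dist_coeffs"],float))[0,0]
    T=np.array(p["T"]); return T[:3,3],T[:3,:3]@np.array([n[0],n[1],1])
def atz(p,uv,z):
    o,d=ray(p,uv); return o+d*(z-o[2])/d[2]
def proj(p,X):
    T=np.linalg.inv(np.array(p["T"])); r=cv2.Rodrigues(T[:3,:3])[0]
    return cv2.projectPoints(np.array(X,float).reshape(-1,1,3),r,T[:3,3],K(p),np.array(p["dist_coeffs"],float))[0][:,0]
def save(p,n): cv2.imwrite("pics/"+n,p["frame"][...,::-1])
def tri(a,ua,b,ub):
    (o,d),(q,e)=ray(a,ua),ray(b,ub); s=np.linalg.lstsq(np.c_[d,-e],q-o,rcond=None)[0]
    x,y=o+d*s[0],q+e*s[1]; return (x+y)/2,np.linalg.norm(x-y)
E
python3 - <<'E'
from h import *
np.set_printoptions(precision=1,suppress=True)
a=viewer.capture("scene");b=viewer.capture("top")
im=np.hstack([a["frame"],b["frame"]]);
cv2.imwrite("pics/s0.png",a["frame"][...,::-1]);cv2.imwrite("pics/t0.png",b["frame"][...,::-1])
for n in ["keeper","lid","lid_handle","weight_stem","weight","mat","jar_red","bottle"]:
    for nm,p in(("scene",a),("top",b)):
        for r in viewer.cut_out(n,p):
            c=r["centre"]; print(n,nm,round(r["score"],2),np.array(c),r["pixels"].sum(),[atz(p,c,z)[:2] for z in (4,98,116)])
print(bot.get_obs()); print(np.array(a["T"]),np.array(b["T"]))
E
```

```text
keeper scene 0.75 [249.4 240. ] 1284 [array([595.2, -56.5]), array([ 668.1, -139.2]), array([ 682.1, -155.1])]
keeper top 0.66 [235.  208.8] 14 [array([491.3,  77.8]), array([478.6,  74.6]), array([476.1,  74. ])]
lid scene 0.74 [248.6 220.5] 2230 [array([523.1,  24. ]), array([604.4, -68.1]), array([620. , -85.7])]
lid top 0.6 [267.3 187.4] 3275 [array([574.1, -40.5]), array([556.4, -36.5]), array([553. , -35.7])]
lid_handle scene 0.63 [243.9 216.9] 2427 [array([495.5,  29.8]), array([580.1, -63. ]), array([596.2, -80.8])]
lid_handle top 0.81 [264.2 188.6] 3394 [array([569.3, -29. ]), array([551.9, -25.7]), array([548.5, -25. ])]
weight_stem scene 0.71 [259.9 200. ] 261 [array([472.3, 151.8]), array([559.5,  44.8]), array([576.2,  24.4])]
weight_stem top 0.69 [237.5 190.8] 204 [array([559. ,  70.2]), array([542.2,  67.5]), array([538.9,  67. ])]
weight scene 0.65 [260.6 195.7] 243 [array([455.3, 177.2]), array([544.5,  67.3]), array([561.6,  46.2])]
weight top 0.8 [234.3 189.7] 244 [array([562.9,  82.2]), array([545.8,  78.8]), array([542.6,  78.1])]
mat scene 0.96 [167.9 220.7] 903
[... 972 characters left out ...]
 -485.9]), array([ 388.4, -454.8]), array([ 387. , -448.8])]
{'time': 0.9, 'joint_positions': array([ 1. ,  0.3,  1.5,  0. ,  1.3, -0.1]), 'dq': array([ 0.,  0., -0.,  0.,  0., -0.]), 'tau': array([  0. , -43.1, -24.4,   0.1,   0. ,  -0. ]), 'tool_pos': array([236.2, 468.9, 226.7]), 'tcp_rot': array([3.1, 0. , 2.7]), 'contact_force': array([ 0.1, -0.2, -0. ]), 'moment': array([-0., -0., -0.]), 'finger_force': 0.0, 'grip_width': 91.88631537553253}
[[   0.8    0.3   -0.5 1223. ]
 [   0.6   -0.4    0.6 -769. ]
 [  -0.    -0.8   -0.6  813.2]
 [   0.     0.     0.     1. ]] [[   0.    -1.     0.2  282.3]
 [  -1.    -0.    -0.    25.4]
 [   0.    -0.2   -1.  1549.5]
 [   0.     0.     0.     1. ]]
```

View pics/s0.png

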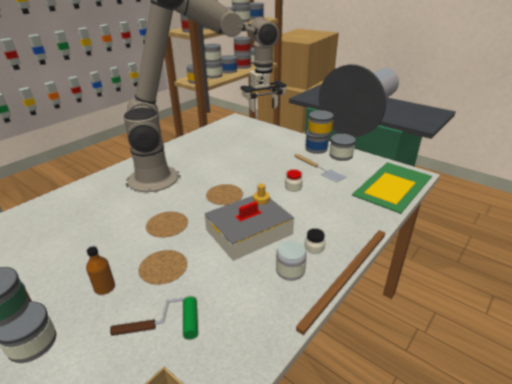

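View pics/t0.png

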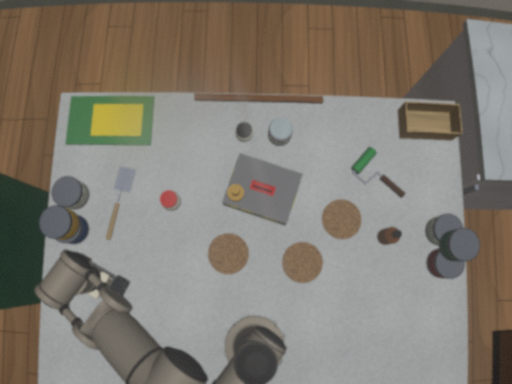

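The top picture shows the mat to use, the rightmost one, at (341,219). The handle is at (263,187), the weight at (235,191), and the lid is turned about 15° in the picture. Next I'll fit the poses to the silhouettes.

```bash
cat > fit.py <<'E'
from h import *
from scipy.optimize import minimize
np.set_printoptions(precision=2,suppress=True)
def hull(p,X,m):
    q=np.round(cv2.convexHull(proj(p,X).astype(np.float32))*16).astype(np.int32)
    cv2.fillConvexPoly(m,q*1,1,shift=4)
def box(x,y,t,lx,ly,z0,z1):
    c,s=np.cos(t),np.sin(t)
    return [[x+c*a-s*b,y+s*a+c*b,z] for a in(-lx/2,lx/2) for b in(-ly/2,ly/2) for z in(z0,z1)]
def cyl(x,y,r,z0,z1):
    return [[x+r*np.cos(a),y+r*np.sin(a),z] for a in np.linspace(0,6.28,24) for z in(z0,z1)]
def colour(p,n,roi):
    h=cv2.cvtColor(p["frame"],cv2.COLOR_RGB2HSV).astype(int); H,S,V=h[...,0],h[...,1],h[...,2]
    m=(((H<8)|(H>172))&(S>130)&(V>90)) if n=="red" else ((H>12)&(H<32)&(S>100)&(V>90))
    k=np.zeros_like(m); x0,y0,x1,y1=roi; k[y0:y1,x0:x1]=1; return (m&k).astype(np.uint8)
def fit(ps,masks,shapes,x0,step):
    def cost(v):
        c=0
        for p,m in zip(ps,masks):
            s=np.zeros((384,512),np.uint8)
            for X in shapes(v): hull(p,X,s)
            g=lambda q:cv2.GaussianBlur(q.astype(np.float32),(0,0),1.5)
            c+=((g(s)-g(m))**2).sum()/max(1,m.sum())
        return c
    sim=np.vstack([x0]+[np.array(x0)+np.eye(len(x0))[i]*step[i] for i in range(len(x0))])
    r=minimize(cost,x0,method="Nelder-Mead",options=dict(initial_simplex=sim)); return r.x,r.fun
E
python3 - <<'E'
from fit import *
a=viewer.capture("scene");b=viewer.capture("top")
ma,mb=colour(a,"red",(225,190,275,230)),colour(b,"red",(245,175,280,200))
print("areas",ma.sum(),mb.sum())
hs=lambda v:[box(v[0],v[1],v[2],16,70,74,116)]
for ps,ms in(([a,b],[ma,mb]),([a],[ma]),([b],[mb])):
    print("handle",fit(ps,ms,hs,[555,-25,-.25],[15,15,.2]))
wa,wb=colour(a,"y",(248,178,275,210)),colour(b,"y",(222,178,248,205))
print("areas",wa.sum(),wb.sum())
ws=lambda v:[cyl(v[0],v[1],30,74,96),cyl(v[0],v[1],14,96,137)]
for ps,ms in(([a,b],[wa,wb]),([b],[wb])): print("weight",fit(ps,ms,ws,[540,65],[15,15]))
# lid rectangle
lm=viewer.cut_out("lid",b)[0]["pixels"].astype(np.uint8)
print("lid top", fit([b],[lm|mb|wb],lambda v:[box(v[0],v[1],v[2],190,240,66,74)],[555,-25,-.25],[15,15,.2]))
mm=max(viewer.cut_out("mat",b),key=lambda r:r["centre"][0])["pixels"].astype(np.uint8)
print("mat",fit([b],[mm],lambda v:[cyl(v[0],v[1],75,0,4)],[455,-312],[10,10]))
E
```

```text
areas 301 68
handle (array([559.79, -22.02,  -0.26]), np.float64(1.0319004275031403))
handle (array([564.36, -26.47,  -0.34]), np.float64(0.020481003479308067))
handle (array([559.44, -21.67,  -0.22]), np.float64(0.9622232773724724))
areas 230 190
weight (array([539.25,  76.42]), np.float64(0.1598075294931093))
weight (array([539.34,  76.62]), np.float64(0.09562161094263981))
lid top (array([561.2 , -19.68,  -0.31]), np.float64(0.0037224525604119207))
mat (array([ 461.33, -317.93]), np.float64(0.003994441279771322))
```

```bash
cat > d.py <<'E'
import sys; from h import *
from scipy.spatial.transform import Rotation as R
# usage: d.py x y z yaw  -> shift/turn in call units from the measured pose
o=bot.get_obs(); r=R.from_euler("xyz",o["tcp_rot"]); t=np.array(list(map(float,sys.argv[1:4])))
g=R.from_euler("xyz",[np.pi,0,float(sys.argv[4])])
print("t",round(o["time"],2),"pos",o["tool_pos"].round(1),"rot",o["tcp_rot"].round(3),"F",o["contact_force"].round(1),"w",round(o["grip_width"],1),o["finger_force"])
print("shift",(r.inv().apply(t-o["tool_pos"])/100).round(3),"turn",((r.inv()*g).as_rotvec()/np.pi).round(4))
E
S='-1 -.5 0 0 0 .458 1'; python3 -m handwheel '-1 -.5 0 0 0 .458 1;-1 -.5 0 0 0 .458 1;-1 -.5 0 0 0 .458 1;-1 -.5 0 0 0 .458 1;-1 -.5 0 0 0 .458 1;-1 -.5 0 0 0 .458 1;-1 -.5 0 0 0 .458 1;-1 -.5 0 0 0 .458 1'
python3 d.py 539 76.5 200 1.26
python3 - <<'E'
from fit import *
a=viewer.capture("scene");b=viewer.capture("top")
ma=colour(a,"red",(225,190,275,230))
f=b["frame"].astype(int); mb=np.zeros((384,512),np.uint8); q=(f[...,0]-f[...,1]>40)&(f[...,0]-f[...,2]>30); mb[175:200,247:280]=q[175:200,247:280]
print(mb.sum())
hs=lambda v:[box(v[0],v[1],v[2],16,70,74,116)]
for ps,ms in(([a,b],[ma,mb]),([b],[mb])): print("handle",fit(ps,ms,hs,[562,-23,-.3],[8,8,.2]))
wa=colour(a,"y",(248,178,275,210))
print("weight scene",fit([a],[wa],lambda v:[cyl(v[0],v[1],30,74,96),cyl(v[0],v[1],14,96,137)],[540,75],[8,8]))
E
```

```text
time: 1.77
tool_pos: [303.2, 379.1, 226.8]
tcp_rot: [3.141, -0.0, 1.668]
contact_force: [-0.2, -0.1, -0.6]
grip_width: 91.6
finger_force: 0.0
t 1.77 pos [303.2 379.1 226.8] rot [ 3.141 -0.     1.668] F [-0.2 -0.1 -0.6] w 91.6 0.0
shift [-3.241  2.052  0.268] turn [ 0.0e+00 -1.0e-04  1.3e-01]
231
handle (array([559.99, -19.03,  -0.3 ]), np.float64(0.15961586374129028))
handle (array([556.83, -19.03,  -0.29]), np.float64(0.08113491999638545))
weight scene (array([539.41,  75.55]), np.float64(0.062276815222860944))
```

```bash
python3 -m handwheel '-1 .64 0 0 0 .127 1;-1 .64 0 0 0 .127 1;-1 .64 0 0 0 .127 1;-1 .64 0 0 0 .127 1'; python3 d.py 539.3 76 200 1.27
```

```text
time: 2.2
tool_pos: [380.4, 282.5, 226.8]
tcp_rot: [3.139, 0.001, 1.27]
contact_force: [-0.2, -0.1, -0.2]
grip_width: 91.8
finger_force: 0.0
t 2.2 pos [380.4 282.5 226.8] rot [3.139e+00 1.000e-03 1.270e+00] F [-0.2 -0.1 -0.2] w 91.8 0.0
shift [-1.501  2.13   0.274] turn [ 0.0007  0.0003 -0.0001]
```

```bash
python3 -m handwheel '-.75 1 0 0 0 0 1;-.75 1 0 0 0 0 1;-.75 1 0 0 0 0 1;-.75 1 0 0 0 0 1'; python3 -m handwheel '-.75 1 .2 0 0 0 1;-.75 1 .2 0 0 0 1;-.75 1 .2 0 0 0 1;-.75 1 .2 0 0 0 1;-.75 1 .2 0 0 0 1'; python3 d.py 539.3 76 102 1.27
python3 - <<'E'
from h import *
a=viewer.capture("scene"); save(a,"s1.png"); cv2.imwrite("pics/s1.png",cv2.resize(a["frame"][120:280,150:370,::-1],None,fx=3,fy=3))
E
```

```text
time: 2.53
tool_pos: [454.7, 180.7, 226.7]
tcp_rot: [3.139, 0.001, 1.275]
contact_force: [-0.9, -0.3, -0.1]
grip_width: 91.9
finger_force: 0.0
time: 2.95
tool_pos: [525.3, 83.3, 205.8]
tcp_rot: [-3.14, 0.0, 1.276]
contact_force: [-0.2, 0.2, -0.4]
grip_width: 91.5
finger_force: 0.0
t 2.95 pos [525.3  83.3 205.8] rot [-3.14   0.     1.276] F [-0.2  0.2 -0.4] w 91.5 0.0
shift [-0.029  0.157  1.038] turn [-0.0005  0.0001  0.0018]
```

View pics/s1.png

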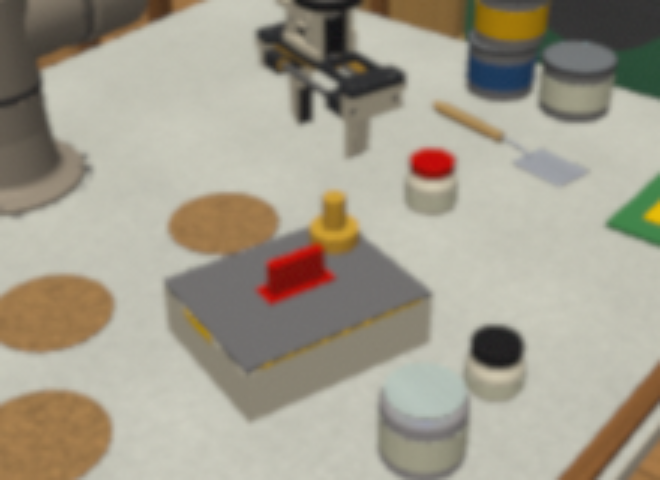

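```bash
python3 -m handwheel '0 0 0 0 0 0 1;0 0 0 0 0 0 1'; python3 d.py 539.3 76 102 1.27
python3 - <<'E'
from h import *
a=viewer.capture("scene");o=bot.get_obs()["tool_pos"]
print(proj(a,[o,[539.3,76,137],[539.3,76,74]]),(np.array([539.3,76])-o[:2]))
E
```

```text
time: 3.17
tool_pos: [524.2, 86.1, 207.1]
tcp_rot: [3.141, -0.0, 1.279]
contact_force: [0.2, -0.3, 0.8]
grip_width: 92.1
finger_force: 0.0
t 3.17 pos [524.2  86.1 207.1] rot [ 3.141 -0.     1.279] F [ 0.2 -0.3  0.8] w 92.1 0.0
shift [-0.054  0.174  1.051] turn [ 0.0001 -0.0001  0.0028]
[[259.29295838 164.61852608]
 [260.95641754 184.76384613]
 [261.03036543 199.73062853]] [ 15.0410744  -10.10131778]
```

```bash
python3 -m handwheel '-.054 .174 0 0 0 .003 1;-.054 .174 .3 0 0 .003 1;-.054 .174 .6 0 0 .003 1;-.054 .174 .85 0 0 .003 1;-.054 .174 .85 0 0 .003 1;-.054 .174 .85 0 0 .003 1'; python3 d.py 539.3 76 102 1.27
python3 - <<'E'
from h import *
a=viewer.capture("scene"); b=viewer.capture("top")
cv2.imwrite("pics/s2.png",np.hstack([cv2.resize(p["frame"][y:y+80,x:x+80,::-1],None,fx=5,fy=5) for p,x,y in((a,220,150),(b,200,150))]))
E
```

```text
time: 3.72
tool_pos: [539.1, 75.4, 121.5]
tcp_rot: [-3.14, 0.0, 1.268]
contact_force: [0.8, 0.6, 0.2]
grip_width: 91.7
finger_force: 0.0
t 3.72 pos [539.1  75.4 121.5] rot [-3.14   0.     1.268] F [0.8 0.6 0.2] w 91.7 0.0
shift [0.006 0.    0.195] turn [-0.0007  0.0001 -0.0006]
```

View pics/s2.png

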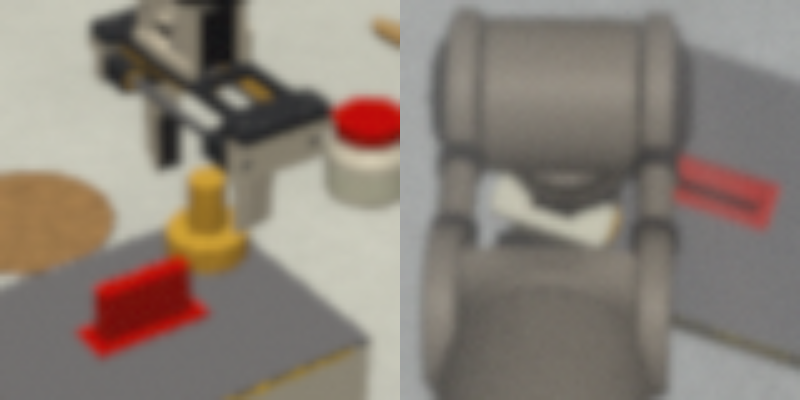

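The fingers straddle the stem: in the crop the stem is at (207,205) and the fingers at (162,150) and (255,200). I'll go down and close on it.

```bash
python3 -m handwheel '0 0 .19 0 0 0 1;0 0 .19 0 0 0 1;0 0 .19 0 0 0 1;0 0 .19 0 0 0 -1;0 0 .19 0 0 0 -1;0 0 .19 0 0 0 -1;0 0 .19 0 0 0 -1;0 0 .19 0 0 0 -1';python3 -m handwheel '0 0 0 0 0 0 -1;0 0 0 0 0 0 -1;0 0 0 0 0 0 -1;0 0 0 0 0 0 -1'; python3 d.py 461 -318 200 1.27
```

```text
time: 4.48
tool_pos: [540.1, 74.5, 103.1]
tcp_rot: [3.141, -0.0, 1.266]
contact_force: [-0.1, -0.1, -0.2]
grip_width: 63.1
finger_force: 0.0
time: 4.82
tool_pos: [539.9, 74.5, 102.7]
tcp_rot: [-3.141, -0.0, 1.266]
contact_force: [-1.1, 0.7, -0.8]
grip_width: 36.0
finger_force: 0.0
t 4.82 pos [539.9  74.5 102.7] rot [-3.141 -0.     1.266] F [-1.1  0.7 -0.8] w 36.0 0.0
shift [-3.981  0.424 -0.973] turn [-0.     -0.     -0.0012]
```

```bash
python3 -m handwheel '0 0 0 0 0 0 -1;0 0 0 0 0 0 -1;0 0 0 0 0 0 -1;0 0 0 0 0 0 -1;0 0 0 0 0 0 -1';python3 -m handwheel '0 0 -.1 0 0 0 -1;0 0 -.2 0 0 0 -1;0 0 -.4 0 0 0 -1;0 0 -.65 0 0 0 -1;0 0 -.9 0 0 0 -1;0 0 -1 0 0 0 -1;0 0 -1 0 0 0 -1'; python3 d.py 461 -318 200 1.27
```

```text
time: 5.23
tool_pos: [539.4, 74.6, 102.6]
tcp_rot: [-3.141, 0.0, 1.266]
contact_force: [-4.5, 2.1, 1.6]
grip_width: 27.4
finger_force: 30.0
time: 5.82
tool_pos: [541.8, 74.4, 205.8]
tcp_rot: [3.135, -0.002, 1.266]
contact_force: [0.4, -0.2, -6.6]
grip_width: 27.3
finger_force: 30.0
t 5.82 pos [541.8  74.4 205.8] rot [ 3.135e+00 -2.000e-03  1.266e+00] F [ 0.4 -0.2 -6.6] w 27.3 29.994102716445923
shift [-3.985  0.405  0.053] turn [ 0.0021 -0.0006 -0.0012]
```

```bash
python3 -m handwheel '-.1 .01 0 0 0 0 -1;-.25 .02 0 0 0 0 -1;-.45 .04 0 0 0 0 -1;-.7 .07 0 0 0 0 -1;-.95 .1 0 0 0 0 -1' | head -2; python3 -m handwheel '-.25 .03 0 0 0 0 -1;-.5 .05 0 0 0 0 -1;-.75 .08 0 0 0 0 -1;-1 .1 0 0 0 0 -1' | head -2;python3 -m handwheel '-.25 .03 0 0 0 0 -1;-.5 .05 0 0 0 0 -1;-.75 .08 0 0 0 0 -1;-1 .1 0 0 0 0 -1' | head -2;python3 -m handwheel '-.25 .03 0 0 0 0 -1;-.5 .05 0 0 0 0 -1;-.65 .08 0 0 0 0 -1;-.8 .09 0 0 0 0 -1;-.9 .1 0 0 0 0 -1;-.9 .1 0 0 0 0 -1;-.9 .1 0 0 0 0 -1' ; python3 d.py 461 -318 32 1.27
```

```text
time: 6.23
tool_pos: [519.5, -20.2, 200.6]
time: 6.57
tool_pos: [499.0, -119.0, 200.6]
time: 6.9
tool_pos: [478.5, -217.2, 200.6]
time: 7.48
tool_pos: [462.5, -304.5, 202.2]
tcp_rot: [-3.141, -0.001, 1.266]
contact_force: [-0.4, 0.7, -5.7]
grip_width: 27.0
finger_force: 30.0
t 7.48 pos [ 462.5 -304.5  202.2] rot [-3.141e+00 -1.000e-03  1.266e+00] F [-0.4  0.7 -5.7] w 27.0 29.994136691093445
shift [-0.136  0.028  1.702] turn [-0.0003 -0.0003 -0.0013]
```

```bash
python3 -m handwheel '-.13 .03 0 0 0 0 -1;-.13 .03 .2 0 0 0 -1;-.13 .03 .4 0 0 0 -1;-.13 .03 .6 0 0 0 -1;-.13 .03 .8 0 0 0 -1;-.13 .03 1 0 0 0 -1' | head -2; python3 -m handwheel '0 0 .2 0 0 0 -1;0 0 .35 0 0 0 -1;0 0 .45 0 0 0 -1;0 0 .5 0 0 0 -1;0 0 .55 0 0 0 -1;0 0 .55 0 0 0 -1;0 0 .55 0 0 0 -1' | head -4; python3 d.py 461 -318 32.6 1.27
python3 - <<'E'
from h import *
a=viewer.capture("scene"); b=viewer.capture("top")
cv2.imwrite("pics/s3.png",np.hstack([cv2.resize(p["frame"][y:y+100,x:x+100,::-1],None,fx=4,fy=4) for p,x,y in((a,110,200),(b,290,170))]))
E
```

```text
time: 7.98
tool_pos: [462.1, -317.4, 102.0]
time: 8.57
tool_pos: [462.1, -318.3, 48.3]
tcp_rot: [3.141, 0.0, 1.267]
contact_force: [-0.7, -0.1, -5.8]
t 8.57 pos [ 462.1 -318.3   48.3] rot [3.141 0.    1.267] F [-0.7 -0.1 -5.8] w 27.9 29.99402493238449
shift [-0.001 -0.012  0.157] turn [ 0.0003  0.0001 -0.0011]
```

View pics/s3.png

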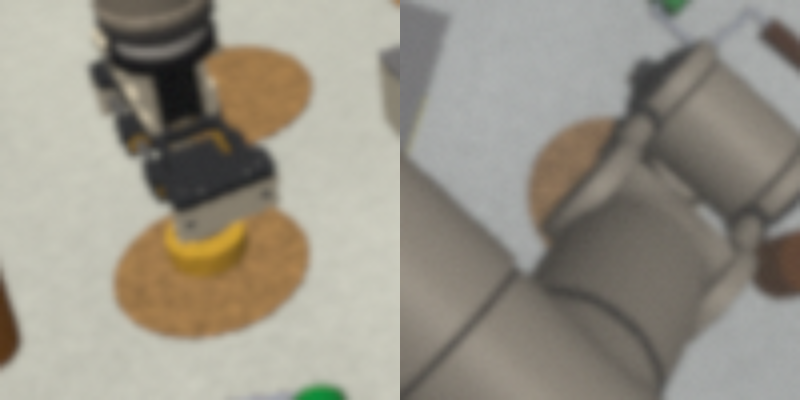

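The weight hangs just above the mat, well inside its edge. In the crop the disc is at (205,250) and the mat's centre at (212,270). I'll lower it gently.

```bash
python3 -m handwheel '0 0 .04 0 0 0 -1;0 0 .08 0 0 0 -1;0 0 .11 0 0 0 -1;0 0 .13 0 0 0 -1;0 0 .14 0 0 0 -1;0 0 .14 0 0 0 -1;0 0 .14 0 0 0 -1' | head -4; python3 -m handwheel '0 0 .005 0 0 0 -1;0 0 .01 0 0 0 -1;0 0 .015 0 0 0 -1;0 0 .02 0 0 0 -1;0 0 .02 0 0 0 -1;0 0 .02 0 0 0 -1' | head -4
```

```text
time: 9.25
tool_pos: [461.7, -318.1, 33.6]
tcp_rot: [-3.142, -0.0, 1.266]
contact_force: [-0.2, 0.4, -5.8]
time: 9.75
tool_pos: [461.9, -318.2, 32.6]
tcp_rot: [3.141, 0.0, 1.266]
contact_force: [-2.7, 2.7, 5.7]
```

```bash
python3 -m handwheel '0 0 -.005 0 0 0 -1;0 0 -.01 0 0 0 -.4;0 0 -.01 0 0 0 0;0 0 -.01 0 0 0 1;0 0 -.01 0 0 0 1;0 0 -.01 0 0 0 1;0 0 -.01 0 0 0 1;0 0 -.01 0 0 0 1'; python3 -m handwheel '0 0 0 0 0 0 1;0 0 0 0 0 0 1;0 0 0 0 0 0 1;0 0 0 0 0 0 1'; python3 -m handwheel '0 0 -.1 0 0 0 1;0 0 -.3 0 0 0 1;0 0 -.6 0 0 0 1;0 0 -1 0 0 0 1;0 0 -1 0 0 0 1' | head -2;  python3 -m handwheel '0 0 -.3 0 0 0 1;0 0 -.6 0 0 0 1;0 0 -.8 0 0 0 1;0 0 -.8 0 0 0 1' | head -2; python3 d.py 560 -20 190 1.27
```

```text
time: 10.42
tool_pos: [461.7, -318.2, 32.7]
tcp_rot: [3.141, 0.0, 1.266]
contact_force: [0.0, -0.1, -0.8]
grip_width: 62.8
finger_force: 0.0
time: 10.75
tool_pos: [461.7, -318.1, 32.7]
tcp_rot: [3.142, -0.0, 1.266]
contact_force: [-0.7, -0.8, -0.5]
grip_width: 88.7
finger_force: 0.0
time: 11.17
tool_pos: [464.7, -320.7, 140.7]
time: 11.5
tool_pos: [463.4, -319.5, 218.3]
t 11.5 pos [ 463.4 -319.5  218.3] rot [3.133 0.004 1.267] F [-0.1 -0.3  0.2] w 91.7 0.0
shift [3.148 0.022 0.271] turn [ 0.0028  0.0013 -0.0011]
```

```bash
python3 -m handwheel '.3 0 0 0 0 0 1;.6 0 0 0 0 0 1;1 0 0 0 0 0 1;1 0 0 0 0 0 1' | head -2
python3 - <<'E'
from fit import *
a=viewer.capture("scene");b=viewer.capture("top")
def red(p,roi):
    f=p["frame"].astype(int); m=np.zeros((384,512),np.uint8); q=(f[...,0]-f[...,1]>40)&(f[...,0]-f[...,2]>30); x0,y0,x1,y1=roi; m[y0:y1,x0:x1]=q[y0:y1,x0:x1]; return m
ma,mb=red(a,(225,190,275,230)),red(b,(247,175,280,200))
hs=lambda v:[box(v[0],v[1],v[2],16,70,74,116),box(v[0],v[1],v[2],v[3],v[4],74,78)]
for ps,ms in(([a,b],[ma,mb]),([a],[ma]),([b],[mb])): print("handle",ma.sum(),mb.sum(),fit(ps,ms,hs,[560,-20,-.3,26,85],[8,8,.2,6,10]))
for p,o in((a,ma),(b,mb)):
    for r in viewer.cut_out("lid",p)[:1]:
        print("lid",r["score"],fit([p],[cv2.morphologyEx(r["pixels"].astype(np.uint8)|o,cv2.MORPH_CLOSE,np.ones((3,3)))],lambda v:[box(v[0],v[1],v[2],190,240,66,74)]+([] if p is b else hs([*v,26,85])),[560,-20,-.3],[8,8,.1]))
wa=colour(a,"y",(150,240,190,285))
ws=viewer.cut_out("weight",a)[0]; print(ws["centre"],ws["score"],fit([a],[ws["pixels"]],lambda v:[cyl(v[0],v[1],30,4,26),cyl(v[0],v[1],14,26,67)],[462,-318],[8,8]))
save(a,"s4.png")
E
python3 d.py 560 -20 190 1.27
```

```text
time: 11.83
tool_pos: [492.6, -217.0, 212.7]
handle 339 231 (array([560.4 , -20.38,  -0.28,  31.22,  85.39]), np.float64(0.01380305595198468))
handle 339 231 (array([562.43, -22.24,  -0.3 ,  27.19,  88.96]), np.float64(0.004828785373046335))
handle 339 231 (array([559.39, -20.06,  -0.29,  29.35,  86.39]), np.float64(0.005107484338603495))
lid 0.7 (array([562.32, -16.91,  -0.31]), np.float64(0.00792585978360051))
lid 0.85 (array([560.44, -20.19,  -0.31]), np.float64(0.0016825140847100152))
[162.3, 261.2] 0.7 (array([ 462.21, -316.52]), np.float64(0.04394472105213018))
t 12.08 pos [ 491.3 -223.6  212.6] rot [3.142 0.    1.266] F [ 0.7 -0.6  0. ] w 91.7 0.0
shift [2.149 0.043 0.226] turn [ 0.      0.0001 -0.0014]
```

View pics/s4.png

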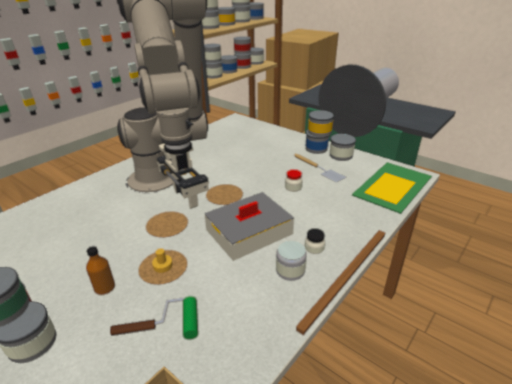

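The weight stands upright on the mat, at (162,261) in the picture. Both views put the handle at about (560.8, -20.6), with the lid yaw about -0.295.

```bash
python3 -m handwheel '.3 .02 0 0 0 0 1;.6 .02 0 0 0 0 1;1 .02 0 0 0 .003 1;1 .02 0 0 0 .003 1' | head -2;python3 -m handwheel '.3 0 .1 0 0 0 1;.6 0 .2 0 0 0 1;.95 0 .3 0 0 0 1;1 0 .3 0 0 0 1;1 0 .3 0 0 0 1;1 0 .3 0 0 0 1' | head -2; python3 d.py 560.8 -20.6 83 1.276
```

```text
time: 12.42
tool_pos: [524.5, -123.8, 212.6]
time: 12.92
tool_pos: [554.4, -34.0, 182.7]
t 12.92 pos [554.4 -34.  182.7] rot [3.141e+00 1.000e-03 1.257e+00] F [0.9 0.2 0.6] w 92.1 0.0
shift [0.148 0.019 0.997] turn [ 0.      0.0002 -0.0061]
```

```bash
python3 -m handwheel '.148 .02 0 0 0 -.006 1;.148 .02 .25 0 0 -.006 1;.148 .02 .5 0 0 -.006 1;.148 .02 .7 0 0 -.006 1;.148 .02 .7 0 0 -.006 1;.148 .02 .7 0 0 -.006 1'|head -2; python3 d.py 560.8 -20.6 83 1.276
python3 - <<'E'
from h import *
a=viewer.capture("scene")
cv2.imwrite("pics/s5.png",cv2.resize(a["frame"][150:260,190:310,::-1],None,fx=5,fy=5))
E
```

```text
time: 13.42
tool_pos: [560.5, -21.0, 112.7]
t 13.42 pos [560.5 -21.  112.7] rot [-3.14   0.     1.274] F [-0.2  0.7  0.1] w 91.9 0.0
shift [0.005 0.002 0.297] turn [-0.0004  0.0001 -0.0007]
```

View pics/s5.png

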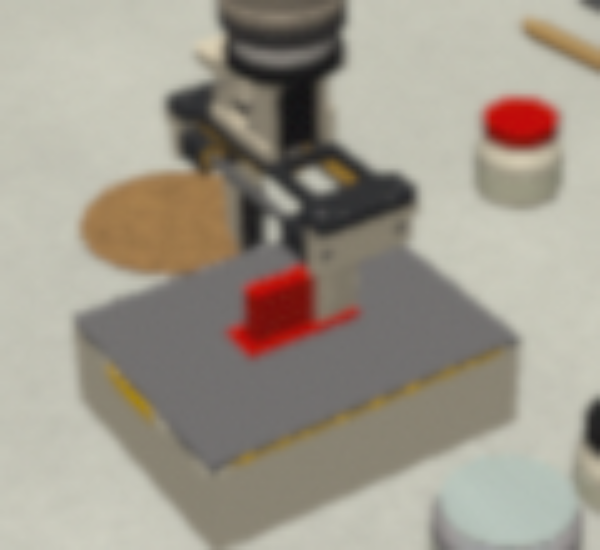

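The fingers straddle the handle with the finger plane across its 16 mm side. I'll go down and grip.

```bash
python3 -m handwheel '0 0 .1 0 0 0 1;0 0 .2 0 0 0 1;0 0 .26 0 0 0 1;0 0 .29 0 0 0 1;0 0 .29 0 0 0 -1;0 0 .29 0 0 0 -1;0 0 .29 0 0 0 -1;0 0 .29 0 0 0 -1'|head -4; python3 -m handwheel '0 0 0 0 0 0 -1;0 0 0 0 0 0 -1;0 0 0 0 0 0 -1;0 0 0 0 0 0 -1;0 0 0 0 0 0 -1;0 0 0 0 0 0 -1;0 0 0 0 0 0 -1;0 0 0 0 0 0 -1'; python3 -m handwheel '0 0 0 0 0 0 -1;0 0 0 0 0 0 -1;0 0 0 0 0 0 -1;0 0 0 0 0 0 -1'; python3 d.py 560.8 -20.6 83 1.276
```

```text
time: 14.13
tool_pos: [561.1, -19.3, 84.1]
tcp_rot: [3.141, -0.0, 1.276]
contact_force: [0.8, -0.2, 0.6]
time: 14.8
tool_pos: [559.9, -19.0, 83.6]
tcp_rot: [-3.139, 0.0, 1.276]
contact_force: [-11.2, 4.3, 8.8]
grip_width: 16.6
finger_force: 6.5
time: 15.13
tool_pos: [559.6, -18.9, 83.6]
tcp_rot: [-3.139, 0.0, 1.275]
contact_force: [-5.6, 1.8, 3.7]
grip_width: 16.0
finger_force: 30.0
t 15.13 pos [559.6 -18.9  83.6] rot [-3.139  0.     1.275] F [-5.6  1.8  3.7] w 16.0 29.984385073184967
shift [-0.012  0.016  0.006] turn [-0.0009  0.     -0.0002]
```

```bash
python3 -m handwheel '0 0 -.005 0 0 0 -1;0 0 -.01 0 0 0 -1;0 0 -.015 0 0 0 -1;0 0 -.02 0 0 0 -1;0 0 -.02 0 0 0 -1'; python3 -m handwheel '0 0 -.005 0 0 0 -1;0 0 -.01 0 0 0 -1;0 0 -.015 0 0 0 -1;0 0 -.02 0 0 0 -1;0 0 -.02 0 0 0 -1'
```

```text
time: 15.55
tool_pos: [559.6, -19.0, 84.4]
tcp_rot: [-3.138, 0.0, 1.276]
contact_force: [-2.5, 0.5, -11.7]
grip_width: 16.0
finger_force: 30.0
time: 15.97
tool_pos: [559.8, -19.1, 87.5]
tcp_rot: [-3.139, 0.0, 1.276]
contact_force: [-6.3, 1.5, -9.8]
grip_width: 15.9
finger_force: 30.0
```

```bash
python3 -m handwheel '0 0 -.01 0 0 0 -1;0 0 -.02 0 0 0 -1;0 0 -.03 0 0 0 -1;0 0 -.04 0 0 0 -1;0 0 -.04 0 0 0 -1'; python3 -m handwheel '0 0 -.02 0 0 0 -1;0 0 -.04 0 0 0 -1;0 0 -.06 0 0 0 -1;0 0 -.08 0 0 0 -1;0 0 -.1 0 0 0 -1;0 0 -.11 0 0 0 -1;0 0 -.11 0 0 0 -1;0 0 -.11 0 0 0 -1'
python3 - <<'E'
from h import *
a=viewer.capture("scene")
cv2.imwrite("pics/s6.png",cv2.resize(a["frame"][150:270,180:320,::-1],None,fx=5,fy=5))
E
```

```text
time: 16.38
tool_pos: [563.1, -19.9, 93.4]
tcp_rot: [3.136, -0.001, 1.276]
contact_force: [-0.6, 0.4, -3.6]
grip_width: 15.8
finger_force: 30.0
time: 17.05
tool_pos: [560.9, -19.3, 102.8]
tcp_rot: [3.141, -0.0, 1.276]
contact_force: [0.8, -0.4, -4.1]
grip_width: 15.7
finger_force: 30.0
```

View pics/s6.png

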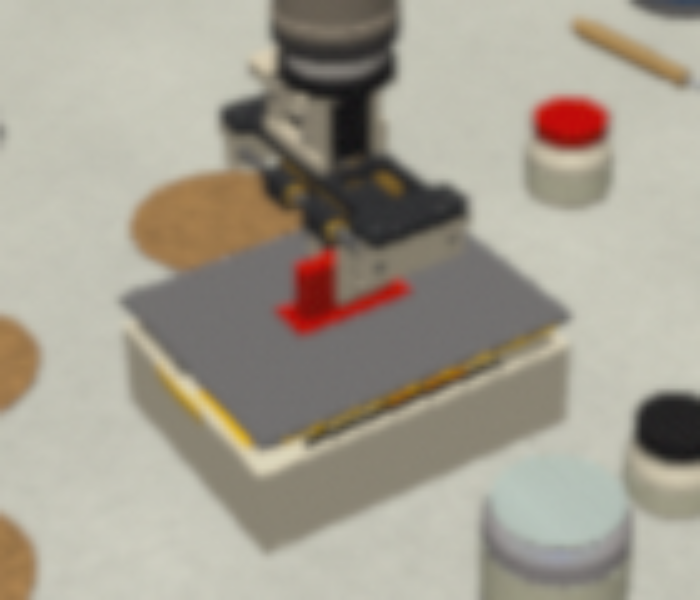

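The lid is up. The cream rim shows about 22 crop pixels below the plate at all three visible corners: (122,302), (258,445) and (572,316). The hand carries 4.1 N, which is the lid's own weight. I'll check the level and the gap with numbers.

```bash
python3 -m handwheel '0 0 0 0 0 0 -1;0 0 0 0 0 0 -1;0 0 0 0 0 0 -1;0 0 0 0 0 0 -1'
python3 - <<'E'
from fit import *
from scipy.spatial.transform import Rotation as R
a=viewer.capture("scene"); r=viewer.cut_out("lid",a)[0]; m=r["pixels"].astype(np.uint8)
m[:,:]=m; W=np.ones_like(m); W[:215,228:278]=0   # gripper/handle area ignored
def cost(v,xy):
    z,p,q,dx,dy=v; P=np.array(box(0,0,0,190,240,0,8)); P=R.from_euler("zxy",[-.30,p/100,q/100]).apply(P)+[xy[0]+dx,xy[1]+dy,z]
    s=np.zeros_like(m); hull(a,P,s); g=lambda k:cv2.GaussianBlur((k*W).astype(np.float32),(0,0),1.5)
    return ((g(s)-g(m))**2).sum()/m.sum()+1e-4*(dx*dx+dy*dy)/4
from scipy.optimize import minimize
for xy in((561.5,-20.5),(563,-18)):
    best=min((minimize(cost,[z,p,q,0,0],args=(xy,),method="Nelder-Mead",options=dict(initial_simplex=np.vstack([[z,p,q,0,0]]+[np.array([z,p,q,0,0])+np.eye(5)[i]*3 for i in range(5)]))) for z in(80,88) for p in(-2,2) for q in(-2,2)),key=lambda t:t.fun)
    print(best.x,best.fun)
print(bot.get_obs()["moment"],bot.get_obs()["contact_force"])
E
```

```text
time: 17.43
tool_pos: [560.8, -19.3, 102.7]
tcp_rot: [-3.142, -0.0, 1.276]
contact_force: [-0.6, -0.2, -4.0]
grip_width: 15.9
finger_force: 30.0
[84.66 -0.87 -1.7   0.93  1.01] 0.0018514774188468745
[83.53 -0.95 -1.66 -1.46 -0.47] 0.0018648700249302072
[-0.07  0.09  0.04] [ 0.03 -0.46 -4.48]
```

```bash
python3 -m handwheel '0 0 -.005 0 0 0 -1;0 0 -.01 0 0 0 -1;0 0 -.01 0 0 0 -1;0 0 -.01 0 0 0 -1;0 0 -.01 0 0 0 -1;0 0 -.01 0 0 0 -1' && python3 -c "
from plant import bot; print(bot.close_job())"
```

```text
time: 18.03
tool_pos: [560.9, -19.3, 103.7]
tcp_rot: [3.142, -0.0, 1.276]
contact_force: [-0.9, -0.3, -4.7]
grip_width: 15.9
finger_force: 30.0
the job is handed in; nothing more can be done
None
```

I stood the weight upright on the rightmost mat and let go of it, then pulled the lid free and handed in at 18 s while still holding it about 20 mm above the box, level to within about 1° by the camera fit.

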